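Clip the tube carousel onto its spindle

ROBOT

A 6-joint arm with a two-finger parallel gripper is mounted at the origin on the work surface. World frame = base frame: x ahead of the robot, y to its left, z up, the work surface at z = 0. Lengths are in mm, angles in rad, forces in N, time in s.
With the tool pointing down it reaches from about 350 to 975 mm from the base axis. Payload 7.1 kg.
Tool frame: the origin (TCP) lies at the very end of the fingers, on their centre line; the grasp point (between the pads) lies 19 mm behind it; y points along the fingers, z is the direction in which the jaws open and shut, and the axes are right-handed (so a half turn about y gives the same grasp; the last joint's range is limited). The gripper opens to 88 mm and grips with 3 to 60 N. Pads are 20 mm wide; open, the fingers measure 115 mm over their backs; the gripper's body (75 mm by 178 mm) begins 61 mm behind the grasp point.
Start: joints at [-1.202, 0.423, 1.63, -0, 1.089, -0.019], TCP at [236.361, -578.566, 222.675] pointing down, gripper open.
Joint ranges: [-3, 3], [-0.9, 2.11], [0.09, 2.58], [-1.31, 4.45], [0.11, 2.69], [-2.54, 2.54]. Speed limits (rad/s): [2.39, 2.39, 3.01, 3.14, 3.14, 3.14].

INTERFACE

Orientations are given as a rotation vector (axis times angle).
In Python, from workcell import ctrl gives the robot as it stands.
- The arm moves only by the shell command python3 -m jog 'ROWS'. ROWS is JSON, a list of rows, each a list of 3 entries, a list of its own where there are three numbers: the opening, from 0 (shut) to 1 (fully open), then the shift along the tool's x, y, z in cm, then the turn, a rotation vector about the tool's x, y, z in rad. In form: [[claw, [dx, dy, dz], [wx, wy, wz]], ...]. A call has 1 to 8 rows; each row is the pose to reach, as a shift and turn from the pose commanded when the call began, along the tool's axes at that moment; what a row does not reach only later rows make up. A row lasts 1/10 s, in which the tool goes at most 50 mm and 8.59 degrees, less where a joint would pass 70% of its speed; a pose out of reach is approached as far as the arm can. A call with a gripper value outside its range is refused whole. The fingers move at their own pace and stop on an object; the grip force is fixed at half the most. Time passes only in rows, so rows that repeat a pose let the fingers close. It gives the time, the measured TCP pose, the force and the opening at its end, in the units of the state.
- ctrl.get_obs(): the state, without advancing time (a new reading comes with each control period).
- ctrl.get_image(name): name is "scene" or "top" or "wrist"; returns a dict with "color" (420x560x3 uint8, red, green, blue), "z_map" (420x560 float32, mm along the optical axis (not along the pixel's ray), 0 where there is no reading), "fx", "fy", "cx", "cy" (pixels), "dist_coeffs" ([k1, k2, p1, p2, k3] as OpenCV has them; the pictures are not rectified), "pose" (4x4, takes a point from camera to world coordinates). Camera axes: x right, y down, z forward; pixel columns grow to the right and rows downward; lengths in mm; the calibration is good to about 2 mm. A picture is of the moment at which its call begins.
- ctrl.close_job(): hands the job in, once; it reports no verdict.
The state is a dict: "t": time; "qpos": joint angles; "qvel": joint speeds; "joint_torque": joint torques, N m; "ee_pos": TCP position; "orientation": TCP orientation; "ft_force": force on the tool from outside, world axes, zero at the start; "moment": the same for the moment, N m; "width": finger opening in mm.
Only numpy, scipy, OpenCV 4.12 (cv2) and the standard library are available. Lean on these libraries where they do the work, as an engineer would, in place of code of your own. Each camera call takes 0.05 s, during which the arm holds its last target.

TASK

The carousel of the tube rotator is held down by a spring clip that is missing. Take the clip that fits the spindle (the narrower of the two open clips), press it sideways into the spindle's groove until it snaps fully home, and let go of it so that it lies level in the groove. Leave the wider clip and the closed collar where they are.

Things in the scene. Friction and masses are not known exactly. Their poses are not given: they have to be found in the camera images.
- clip_grip (a point): Fitting clip: steel U, lowest 10 mm of it, with black grip block 18 (x) x 24 (y) x 44 mm tall behind. Point: block centre, 22 mm above underside. z up, x from block out through the mouth. Bore centre 48 mm ahead (+x); bore 32 wide, mouth 24, flared tips 26 mm beyond bore centre, 54 across. Sprung arms: about 6 N along +x, snap past when 11 mm short of home, then stay on. 75 g, lies flat.
- groove (a point): Middle of the groove in the rotator's fixed upright steel spindle, on its axis; z up. Groove 30 mm diameter, 22 high. Under it a shoulder, 66 diameter, 12 high, where the clip comes to rest; over it a cap, 40 diameter, 8 high (machine's top). Carousel below: 196 diameter, top 23 mm under this point, 6 mm high tube caps at 80 mm radius. Housing 220 mm square. Clip may go on from any side.
- wide_grip (a point): Bystander: the wider clip, which does not fit; rigid, bore 52 mm wide, mouth 44. Point: centre of its black grip block (18 x 24 x 44 mm), 22 mm above the bench; x from the block to the mouth, bore centre 58 mm ahead, tips 92 mm ahead.
- collar_mid (a point): Bystander: closed steel collar (a ring without mouth), 52 mm outer and 32 mm inner diameter, 14 mm high, lying flat. Point: its centre, 7 mm above the bench.
There are look-alikes about, which are no part of the job. Leave any yellow look-alike of the part that bears clip_grip alone.

How it is judged:
By the outcome, as a careful person would: the job done as asked, in the order asked, and still so for the second after the job is handed in, with the robot touching nothing.
It also fails if it takes over 45 s, if anything falls off the work surface, if the arm or the gripper's body presses on something with over 40 N, if the wrist force passes 120 N, or if a joint passes its speed limit or range.

## Working session

There is one attempt and no reset: what is moved stays moved. The work goes in short steps, Python scripts to look and compute and a shell command to move; the robot and the scene stay as the last step left them, time stands still between calls to the robot, and variables do not carry over. Pictures are saved under pics/ and viewed, and the job is handed in when it is done.

```bash
mkdir -p pics; ls; python3 - <<'E'
from workcell import ctrl
import cv2
o=ctrl.get_obs(); print(o)
for n in("scene","top","wrist"):
    im=ctrl.get_image(n); cv2.imwrite(f"pics/{n}0.png",im["color"][:,:,::-1]); print(n,im["fx"],im["cx"],im["dist_coeffs"],im["pose"].round(3).tolist())
    import pickle; pickle.dump(im,open(f"pics/{n}0.pkl","wb"))
E
```

```text
pics
{'t': 0.0, 'qpos': array([-1.20200500e+00,  4.23804473e-01,  1.63071162e+00, -4.60410546e-05,
        1.08860145e+00, -1.90110728e-02]), 'qvel': array([ 0.00066403, -0.00044351, -0.0007318 , -0.00049184,  0.0003437 ,
       -0.00068493]), 'joint_torque': array([-8.58648764e-04, -5.44626260e+01, -2.73669022e+01,  6.41865889e-02,
        2.27004674e-02, -1.13573321e-04]), 'ee_pos': array([ 236.14699732, -578.05480342,  221.91591704]), 'orientation': array([-0.39483672,  2.01051774, -2.00745789]), 'ft_force': array([ 0.6279383 ,  0.09852848, -0.01230889]), 'moment': array([0.01725149, 0.05830104, 0.06025993]), 'width': 87.55264454358775}
scene 385.25940946193634 282.4395841616983 [-0.05417437  0.          0.          0.          0.        ] [[-0.489, 0.701, -0.519, 1013.11], [0.872, 0.39, -0.296, 146.481], [-0.005, -0.597, -0.802, 767.155], [0.0, 0.0, 0.0, 1.0]]
top 508.1767644630857 279.9357785752846 [-0.03304377  0.          0.          0.          0.        ] [[0.021, -0.993, 0.113, 436.606], [-1.0, -0.021, 0.001, -104.793], [0.002, -0.113, -0.994, 1066.578], [0.0, 0.0, 0.0, 1.0]]
wrist 304.4757890703897 278.3312932482031 [-0.03708002  0.          0.          0.          0.        ] [[0.379, -0.898, -0.223, 297.531], [-0.925, -0.368, -0.089, -553.613], [-0.002, 0.24, -0.971, 384.552], [0.0, 0.0, 0.0, 1.0]]
```

View pics/top0.png

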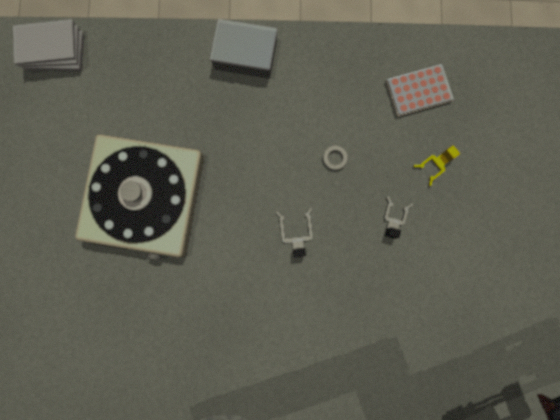

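View pics/scene0.png

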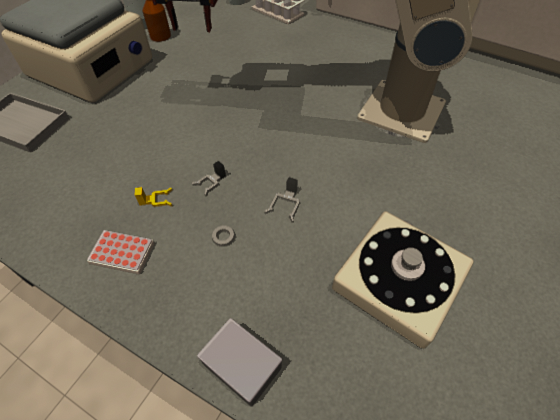

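View pics/wrist0.png

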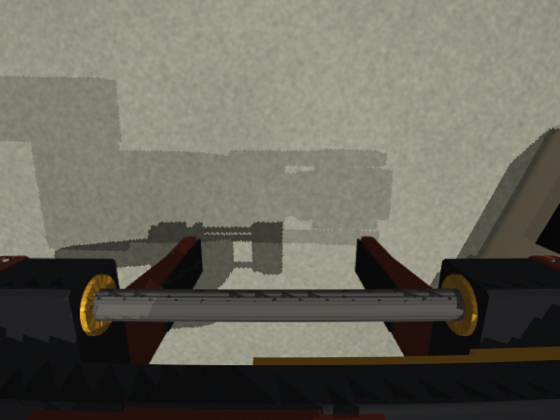

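Candidates in the top view: small grey clip (396,220), wider grey clip (297,235), yellow look-alike (440,162), closed collar (335,158). By description it is the small grey one at (396,220); the rotator spindle is at (134,192). I'll check that in a crop and measure.

```bash
cat > h.py <<'E'
import numpy as np, cv2, pickle
def pts(im,uv):
    K=np.array([[im["fx"],0,im["cx"]],[0,im["fy"],im["cy"]],[0,0,1]])
    n=cv2.undistortPoints(np.asarray(uv,float).reshape(-1,1,2),K,np.array(im["dist_coeffs"],float)).reshape(-1,2)
    return np.c_[n,np.ones(len(n))]
def plane(im,uv,z):
    P=np.array(im["pose"]); d=pts(im,uv)@P[:3,:3].T; o=P[:3,3]
    return o+d*((z-o[2])/d[:,2])[:,None]
def cloud(im):
    H,W=im["z_map"].shape; v,u=np.mgrid[:H,:W]; uv=np.c_[u.ravel(),v.ravel()]
    P=np.array(im["pose"]); p=pts(im,uv)*im["z_map"].reshape(-1,1)
    return (p@P[:3,:3].T+P[:3,3]).reshape(H,W,3)
E
python3 - <<'E'
from h import *
np.set_printoptions(suppress=True,precision=1)
a=pickle.load(open("pics/top0.pkl","rb"));s=pickle.load(open("pics/scene0.pkl","rb"))
c=a["color"][180:260,360:440][:,:,::-1]; d=a["color"][200:270,260:330][:,:,::-1]
e=s["color"][150:210,180:240][:,:,::-1]
f=a["color"][130:260,70:210][:,:,::-1]
R=lambda x:cv2.resize(x,(390,290),interpolation=cv2.INTER_CUBIC)
cv2.imwrite("pics/crop1.png",np.vstack([np.hstack([R(c),R(d)]),np.hstack([R(e),R(f)])]))
X=cloud(a)
def rep(name,m):
    p=X[m]; print(name,m.sum(),p.mean(0),np.median(p,0))
Z=X[:,:,2]
u0,u1,v0,v1=380,410,190,245
m=np.zeros(Z.shape,bool); m[v0:v1,u0:u1]=1
g=a["color"].max(2)
print(Z[v0:v1,u0:u1].max())
for lo,hi in((30,60),(4,16)): rep(f"clip {lo}",m&(Z>lo)&(Z<hi))
print("black"); rep("bl",m&(g<45))
m=np.zeros(Z.shape,bool); m[165:220,105:165]=1
zz=Z[m]; print(np.histogram(zz,bins=np.arange(60,200,5)))
E
```

```text
1066.5775448423208
clip 30 106 [ 494.6 -334.3   43.6] [ 494.9 -334.    44. ]
clip 4 360 [ 526.9 -344.5    9.4] [ 523.9 -340.5    9.8]
black
bl 119 [ 492.1 -328.5   54. ] [ 493.  -332.    43.4]
(array([  91, 1836,  456,  260,  280,    5,    0,    0,   10,  157,  187,
          1,    0,    0,    0,    0,    0,    0,    0,    0,    0,    0,
          0,    0,    0,    0,    0]), array([ 60,  65,  70,  75,  80,  85,  90,  95, 100, 105, 110, 115, 120,
       125, 130, 135, 140, 145, 150, 155, 160, 165, 170, 175, 180, 185,
       190, 195]))
```

View pics/crop1.png

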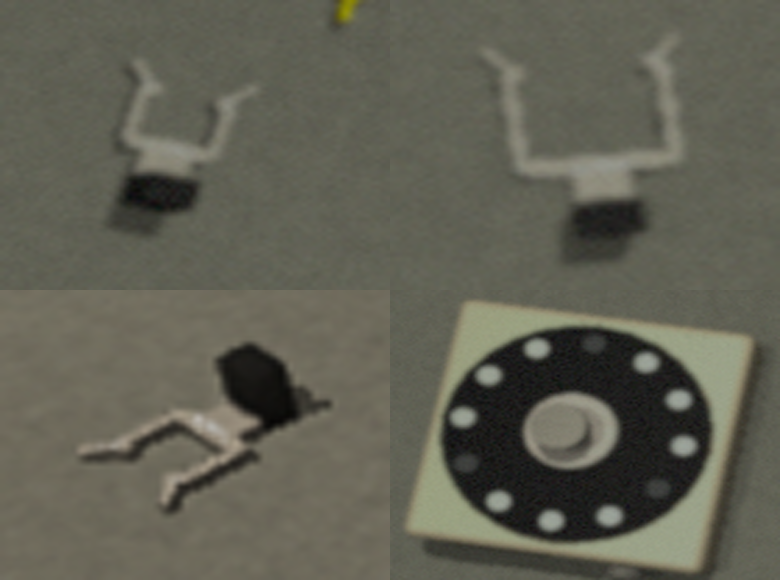

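```bash
python3 - <<'E'
from h import *
np.set_printoptions(suppress=True,precision=1)
for n in("top","scene"):
    a=pickle.load(open(f"pics/{n}0.pkl","rb")); X=cloud(a);Z=X[:,:,2]
    print(n,"bench z",np.median(Z[(X[:,:,0]>480)&(X[:,:,0]<600)&(abs(X[:,:,1]+250)<20)]))
    reg=(abs(X[:,:,0]-520)<55)&(abs(X[:,:,1]+340)<50)
    t=reg&(Z>41)&(Z<48); p=X[t]; 
    r=cv2.minAreaRect(p[:,:2].astype(np.float32)); print("blocktop",t.sum(),r,np.median(p[:,2]))
    k=reg&(Z>7)&(Z<13)&(X[:,:,0]>505)
    p=X[k]; print("steel",k.sum(),np.median(p[:,2]),p.mean(0))
    # principal axis around
    q=p[p[:,0]>520]; ctr=q[:,:2].mean(0); print("arms mean",ctr)
    l=q[np.argmax(q[:,1])];rr=q[np.argmin(q[:,1])];print("tips",l,rr,np.linalg.norm(l-rr))
    # cap
    reg=(abs(X[:,:,0]-545)<110)&(abs(X[:,:,1]-180)<110)
    for lo,hi,nm in((104,118,"cap"),):
        m=reg&(Z>lo)&(Z<hi); m=m.astype(np.uint8)
        p=X[m>0]; zt=np.median(p[:,2]); p=p[abs(p[:,2]-zt)<2.5]; print(nm,len(p),zt,cv2.minEnclosingCircle(p[:,:2].astype(np.float32)),p.mean(0))
    m=reg&(Z>77)&(Z<84);p=X[m];print("shoulder",np.median(p[:,2]),cv2.minEnclosingCircle(p[:,:2].astype(np.float32)))
E
```

```text
top bench z 0.5086611717460983
blocktop 88 ((494.73822021484375, -335.1670837402344), (22.883941650390625, 16.204227447509766), 78.34589385986328) 44.47454447261913
steel 250 10.382628432376691 [ 530.4 -345.    10.3]
arms mean [ 539.  -345.8]
tips [ 525.9 -322.1    9.8] [ 554.5 -381.1    9.5] 65.5895077267594
cap 291 110.18580797846607 ((558.479248046875, 181.74777221679688), 19.917932510375977) [558.3 181.4 110.2]
shoulder 80.0253703226291 ((558.938232421875, 179.3311004638672), 86.30525970458984)
scene bench z 0.45757979560528383
blocktop 52 ((498.6488342285156, -336.3253173828125), (24.537311553955078, 17.484041213989258), 73.99752044677734) 43.884494618461474
steel 166 10.274944183713558 [ 535.4 -346.1   10.2]
arms mean [ 541.8 -347.4]
tips [ 530.8 -322.8   11.6] [ 558.8 -382.8   10.3] 66.24851387063633
cap 284 110.36129382736482 ((562.3187255859375, 180.79238891601562), 20.328323364257812) [563.1 181.2 110.4]
shoulder 80.44532930079293 ((566.0890502929688, 180.3298797607422), 80.73993682861328)
```

```bash
cat > plan.py <<'E'
import sys,numpy as np
from scipy.spatial.transform import Rotation as R
from workcell import ctrl
np.set_printoptions(suppress=True,precision=3)
def plan(tx,ty,tz,yaw_deg):
    o=ctrl.get_obs(); r=R.from_rotvec(o["orientation"]); M=r.as_matrix()
    print("t",o["t"],"pos",o["ee_pos"],"q",o["qpos"],"F",o["ft_force"],"w",o["width"]);print("tool axes (cols)\n",M)
    print("shift cm (tool)",M.T@(np.array([tx,ty,tz])-o["ee_pos"])/10)
    a=np.radians(yaw_deg)
    for s in(1,-1):
        z=s*np.array([-np.sin(a),np.cos(a),0]); y=np.array([0,0,-1.]); x=np.cross(y,z)
        print("turn",(r.inv()*R.from_matrix(np.c_[x,y,z])).as_rotvec(), "x ax",x)
if __name__=="__main__": plan(*map(float,sys.argv[1:]))
E
python3 plan.py 496.7 -335.7 110 -14
```

```text
t 0.15 pos [ 236.23  -578.213  222.112] q [-1.202  0.424  1.63   0.     1.089 -0.019] F [-0.011  0.469 -0.219] w 87.79472903297109
tool axes (cols)
 [[-0.926 -0.     0.378]
 [-0.378  0.001 -0.926]
 [-0.    -1.    -0.001]]
shift cm (tool) [-33.283  11.226 -12.59 ]
turn [ 0.    -2.509 -0.001] x ax [ 0.97  -0.242  0.   ]
turn [0.001 0.632 0.   ] x ax [-0.97   0.242  0.   ]
```

```bash
python3 -m jog '[[1,[-33.3,11.2,-12.6],[0,0.632,0]],[1,[-33.3,11.2,-12.6],[0,0.632,0]],[1,[-33.3,11.2,-12.6],[0,0.632,0]],[1,[-33.3,11.2,-12.6],[0,0.632,0]],[1,[-33.3,11.2,-12.6],[0,0.632,0]],[1,[-33.3,11.2,-12.6],[0,0.632,0]],[1,[-33.3,11.2,-12.6],[0,0.632,0]],[1,[-33.3,11.2,-12.6],[0,0.632,0]]]'
python3 plan.py 496.7 -335.7 110 -14
```

```text
t: 0.95
ee_pos: [498.5, -333.2, 109.3]
orientation: [-0.254, -2.093, 2.091]
ft_force: [-0.1, -0.1, 0.6]
width: 87.8
t 0.95 pos [ 498.503 -333.216  109.339] q [-0.609  0.534  1.757  0.     0.852  1.204] F [-0.1   -0.12   0.586] w 87.77655120447459
tool axes (cols)
 [[-0.971 -0.001 -0.24 ]
 [ 0.24   0.001 -0.971]
 [ 0.001 -1.    -0.001]]
shift cm (tool) [ 0.116 -0.066  0.284]
turn [ 0.002 -3.14  -0.001] x ax [ 0.97  -0.242  0.   ]
turn [0.001 0.002 0.001] x ax [-0.97   0.242  0.   ]
```

```bash
python3 - <<'E'
from h import *
from workcell import ctrl
np.set_printoptions(suppress=True,precision=1)
im=ctrl.get_image("wrist"); pickle.dump(im,open("pics/w1.pkl","wb")); cv2.imwrite("pics/w1.png",im["color"][:,:,::-1])
print(ctrl.get_obs()["ee_pos"])
X=cloud(im);Z=X[:,:,2]
reg=(abs(X[:,:,0]-520)<60)&(abs(X[:,:,1]+340)<50)
t=reg&(Z>41)&(Z<48);p=X[t];print(t.sum(),cv2.minAreaRect(p[:,:2].astype(np.float32)),np.median(p[:,2]))
k=reg&(Z>7)&(Z<13)&(X[:,:,0]>525); p=X[k]; print(k.sum(),p.mean(0),np.median(p[:,2]))
E
```

```text
[ 500.1 -331.2  108.4]
682 ((497.4702453613281, -335.55010986328125), (23.532878875732422, 17.937129974365234), 75.91522216796875) 44.39126450388261
955 [ 544.5 -346.    10.4] 10.50201053676659
```

View pics/w1.png

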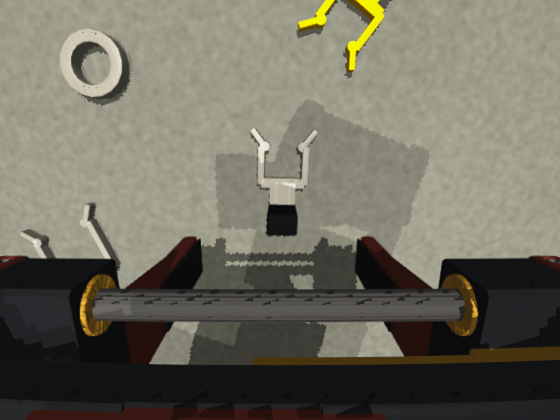

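Wrist view: narrow clip with its black block at (282,220) between the fingers, mouth upward. Yellow one at (350,15), collar (95,62) and wide clip (60,230) are clear of the fingers.

```bash
python3 plan.py 497.2 -335.6 13 -14
```

```text
t 1.0 pos [ 500.065 -331.155  108.351] q [-0.605  0.536  1.757  0.002  0.851  1.205] F [ 1.2    2.65  -0.064] w 87.86454837860926
tool axes (cols)
 [[-0.971 -0.001 -0.239]
 [ 0.239  0.002 -0.971]
 [ 0.002 -1.    -0.002]]
shift cm (tool) [0.157 9.534 0.52 ]
turn [ 0.003 -3.138 -0.003] x ax [ 0.97  -0.242  0.   ]
turn [0.002 0.003 0.002] x ax [-0.97   0.242  0.   ]
```

```bash
python3 -m jog '[[1,[0,4,0],[0,0,0]],[1,[0,4,0],[0,0,0]],[1,[0,4,0],[0,0,0]],[1,[0,4,0],[0,0,0]]]'
python3 plan.py 497.2 -335.6 13 -14
```

```text
t: 1.4
ee_pos: [497.2, -336.9, 71.9]
orientation: [-0.259, -2.091, 2.092]
ft_force: [0.2, 0.2, 0.3]
width: 87.5
t 1.4 pos [ 497.232 -336.865   71.939] q [-0.615  0.59   1.769 -0.     0.781  1.201] F [0.245 0.182 0.319] w 87.49236872768495
tool axes (cols)
 [[-0.97   0.001 -0.243]
 [ 0.243 -0.001 -0.97 ]
 [-0.001 -1.     0.   ]]
shift cm (tool) [ 0.041  5.894 -0.125]
turn [ 0.002  3.141 -0.001] x ax [ 0.97  -0.242  0.   ]
turn [-0.    -0.001 -0.001] x ax [-0.97   0.242  0.   ]
```

```bash
python3 -m jog '[[1,[0,3,0],[0,0,0]],[1,[0,5.8,0],[0,0,0]],[1,[0,5.8,0],[0,0,0]],[1,[0,5.8,0],[0,0,0]],[0.5,[0,5.8,0],[0,0,0]],[0,[0,5.8,0],[0,0,0]],[0,[0,5.8,0],[0,0,0]],[0,[0,5.8,0],[0,0,0]]]'
python3 -m jog '[[0,[0,0,0],[0,0,0]],[0,[0,0,0],[0,0,0]],[0,[0,0,0],[0,0,0]],[0,[0,0,0],[0,0,0]],[0,[0,0,0],[0,0,0]]]'
```

```text
t: 2.2
ee_pos: [497.3, -336.2, 13.4]
orientation: [-0.258, -2.092, 2.093]
ft_force: [-0.3, 0.0, -0.2]
width: 59.0
t: 2.7
ee_pos: [497.0, -336.0, 12.6]
orientation: [-0.256, -2.092, 2.091]
ft_force: [0.8, 0.0, -0.4]
width: 24.1
```

```bash
python3 -m jog '[[0,[0,-4,0],[0,0,0]],[0,[0,-9,0],[0,0,0]],[0,[0,-14,0],[0,0,0]],[0,[0,-15,0],[0,0,0]],[0,[0,-15,0],[0,0,0]]]'
python3 plan.py 455.7 155.2 163 14
```

```text
t: 3.2
ee_pos: [498.0, -336.7, 164.8]
orientation: [-0.261, -2.091, 2.095]
ft_force: [-0.2, -0.0, -0.8]
width: 23.8
t 3.2 pos [ 498.004 -336.723  164.76 ] q [-0.614  0.457  1.729  0.     0.951  1.201] F [-0.173 -0.04  -0.76 ] w 23.796488998674707
tool axes (cols)
 [[-0.97   0.004 -0.242]
 [ 0.242 -0.002 -0.97 ]
 [-0.004 -1.     0.002]]
shift cm (tool) [ 15.998   0.039 -46.71 ]
turn [ 0.005  2.653 -0.003] x ax [0.97  0.242 0.   ]
turn [-0.003 -0.489 -0.004] x ax [-0.97  -0.242 -0.   ]
```

```bash
python3 -m jog '[[0,[1,0,-3],[0,-0.03,0]],[0,[2.6,0,-7.5],[0,-0.08,0]],[0,[4,0,-12],[0,-0.14,0]],[0,[5.5,0,-16.5],[0,-0.2,0]],[0,[7.2,0,-21],[0,-0.26,0]],[0,[8.7,0,-25.5],[0,-0.32,0]],[0,[10.3,0,-30],[0,-0.38,0]],[0,[11.3,0,-33],[0,-0.42,0]]]'
python3 plan.py 455.7 155.2 163 14
```

```text
t: 4.0
ee_pos: [464.5, 14.0, 160.4]
orientation: [-0.196, 2.13, -2.129]
ft_force: [0.2, 0.2, -1.2]
width: 24.1
t 4.0 pos [464.523  14.005 160.396] q [0.004 0.285 2.021 0.    0.84  1.396] F [ 0.211  0.225 -1.229] w 24.11353576368367
tool axes (cols)
 [[-0.984 -0.005  0.178]
 [-0.178  0.    -0.984]
 [ 0.005 -1.    -0.001]]
shift cm (tool) [ -1.648  -0.252 -14.051]
turn [-0.007  3.076  0.002] x ax [0.97  0.242 0.   ]
turn [ 0.001 -0.065  0.005] x ax [-0.97  -0.242 -0.   ]
```

```bash
python3 -m jog '[[0,[-0.4,0,-4.5],[0,-0.03,0]],[0,[-0.8,0,-9],[0,-0.06,0]],[0,[-1.2,0,-12.5],[0,-0.07,0]],[0,[-1.3,0,-14.2],[0,-0.07,0]],[0,[-1.3,0,-14.4],[0,-0.07,0]],[0,[-1.3,0,-14.4],[0,-0.07,0]],[0,[-1.3,0,-14.4],[0,-0.07,0]]]'
python3 plan.py 455.7 155.2 163 14
python3 - <<'E'
from h import *
from workcell import ctrl
np.set_printoptions(suppress=True,precision=1)
for n in("wrist","top","scene"):
    im=ctrl.get_image(n); pickle.dump(im,open(f"pics/{n}2.pkl","wb")); cv2.imwrite(f"pics/{n}2.png",im["color"][:,:,::-1])
    X=cloud(im);Z=X[:,:,2]
    reg=(abs(X[:,:,0]-560)<60)&(abs(X[:,:,1]-181)<60)
    m=reg&(Z>107)&(Z<114);p=X[m]
    if len(p): print(n,"cap",len(p),cv2.minEnclosingCircle(p[:,:2].astype(np.float32)),np.median(p[:,2]),p.mean(0))
    reg=(abs(X[:,:,0]-505)<65)&(abs(X[:,:,1]-165)<70)
    m=reg&(Z>150)&(Z<170)&(X[:,:,0]>490);p=X[m]
    if len(p)>9: print(n,"steel",len(p),p.mean(0),np.median(p[:,2]),cv2.minAreaRect(p[:,:2].astype(np.float32)))
print(ctrl.get_obs()["ee_pos"])
E
```

```text
t: 4.7
ee_pos: [454.1, 154.6, 161.7]
orientation: [-0.26, 2.091, -2.093]
ft_force: [-1.2, 0.8, -1.2]
width: 23.9
t 4.7 pos [454.105 154.569 161.68 ] q [ 0.303  0.302  1.991 -0.     0.851  1.629] F [-1.199  0.818 -1.182] w 23.894318833349953
tool axes (cols)
 [[-0.97  -0.002  0.243]
 [-0.243 -0.001 -0.97 ]
 [ 0.002 -1.     0.   ]]
shift cm (tool) [-0.17  -0.132 -0.022]
turn [ 0.003 -3.141  0.   ] x ax [0.97  0.242 0.   ]
turn [-0.     0.001  0.002] x ax [-0.97  -0.242 -0.   ]
wrist cap 3071 ((562.0542602539062, 183.06336975097656), 20.01169204711914) 110.5323298854718 [562.2 183.1 110.5]
wrist steel 1870 [508.7 165.3 159. ] 159.39430090232133 ((509.3879699707031, 170.03395080566406), (42.09475326538086, 55.82986068725586), 3.5867350101470947)
top cap 330 ((558.1642456054688, 181.47689819335938), 20.61970329284668) 110.05091021938489 [558.6 181.4 110.2]
top steel 133 [509.3 161.3 158.6] 159.08047118557772 ((507.54376220703125, 164.47250366210938), (30.263826370239258, 53.19219207763672), 13.525869369506836)
scene cap 295 ((562.1514282226562, 180.79966735839844), 20.66830825805664) 110.26392338079825 [563.2 181.2 110.3]
scene steel 169 [511.  164.6 157.7] 158.5310547983496 ((506.253662109375, 164.208984375), (43.02430725097656, 56.599056243896484), 16.42025375366211)
[454.7 154.6 162.4]
```

View pics/wrist2.png

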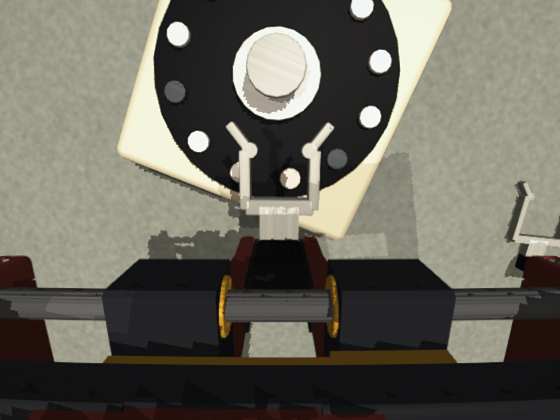

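View pics/scene2.png

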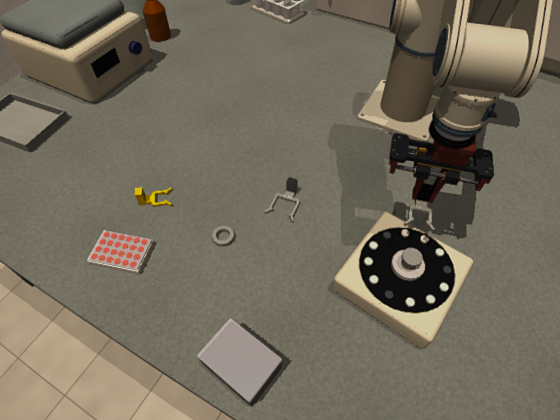

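Wrist view: clip held centred, tips at (231,125) and (331,126), cap of the spindle around (277,65). Now the lateral offset between clip axis and spindle.

```bash
python3 - <<'E'
from h import *
np.set_printoptions(suppress=True,precision=2)
e=np.array([.97,.243]);f=np.array([-.243,.97])
im=pickle.load(open("pics/wrist2.pkl","rb"));X=cloud(im);Z=X[:,:,2]
for lo,hi,nm in((150,166,"steel"),):
    m=((Z>lo)&(Z<hi)).astype(np.uint8); m[:100]=0;m[212:]=0;m[:,:215]=0;m[:,345:]=0
    p=X[m>0][:,:2]; z=X[m>0][:,2]; a=p@e;b=p@f
    print("x range",a.min(),a.max(),"y",b.min(),b.max(),"mid",(b.min()+b.max())/2)
    A=np.c_[a-a.mean(),b-b.mean(),np.ones(len(a))]; print("tilt",np.linalg.lstsq(A,z,rcond=None)[0])
    for s in np.arange(np.floor(a.min()),a.max(),5):
        q=b[(a>=s)&(a<s+5)]; print(s,q.min(),q.max(),(q.min()+q.max())/2)
for c in((562.05,183.06),): print("cap",np.dot(c,e),np.dot(c,f))
print("tcp",np.dot((454.7,154.6),e),np.dot((454.7,154.6),f))
E
```

```text
x range 503.5911517897053 552.052048723662 y 10.204073031442098 66.89221063774839 mid 38.54814183459524
tilt [  0.    -0.   158.95]
503.0 17.265548438813898 60.79832033939069 39.0319343891023
508.0 17.442696254679767 60.77121306808839 39.10695466138408
513.0 16.967009396661872 60.58804170181385 38.777525549237865
518.0 17.14698511265259 61.05882260441903 39.10290385853581
523.0 17.293439953015845 60.88816381618335 39.0908018845996
528.0 16.812083830134167 60.71514583933273 38.763614834733445
533.0 17.084836199212553 60.47607614152817 38.78045617037036
538.0 15.374082532045678 62.27686348384881 38.825473007947245
543.0 11.304609569496701 65.94430559909556 38.62445758429613
548.0 10.204073031442098 66.89221063774839 38.54814183459524
cap 589.6720799999999 40.99005
tcp 478.62679999999995 39.469899999999996
```

```bash
python3 -m jog '[[0,[0,2,-0.2],[0,0,0]],[0,[0,5,-0.2],[0,0,0]],[0,[0,6.5,-0.2],[0,0,0]],[0,[0,6.6,-0.2],[0,0,0]],[0,[0,6.6,-0.2],[0,0,0]],[0,[0,6.6,-0.2],[0,0,0]]]'
python3 - <<'E'
from h import *
from workcell import ctrl
np.set_printoptions(suppress=True,precision=2)
im=ctrl.get_image("wrist"); pickle.dump(im,open("pics/w3.pkl","wb")); cv2.imwrite("pics/w3.png",im["color"][:,:,::-1])
o=ctrl.get_obs();print(o["ee_pos"],o["ft_force"])
e=np.array([.97,.243]);f=np.array([-.243,.97])
X=cloud(im);Z=X[:,:,2]
m=(abs(X[:,:,0]-562)<30)&(abs(X[:,:,1]-183)<30)&(Z>107)&(Z<114); c=np.array(cv2.minEnclosingCircle(X[m][:,:2].astype(np.float32))[0]);print("cap",c@e,c@f,np.median(Z[m]))
m=(Z>88)&(Z<98); m[:100]=0;m[212:]=0;m[:,:215]=0;m[:,345:]=0
p=X[m][:,:2];a=p@e;b=p@f;print(m.sum(),a.max(),b.min(),b.max(),(b.min()+b.max())/2,np.median(Z[m]))
E
```

```text
t: 5.45
ee_pos: [455.0, 157.5, 97.6]
orientation: [-0.256, 2.091, -2.09]
ft_force: [0.5, -0.4, -0.8]
width: 23.7
[455.1  157.58  97.67] [ 0.27  0.47 -1.35]
cap 589.9196616210937 40.96369989013672 110.50486134122015
3065 553.6793948114545 12.714627461947991 69.61238813614311 41.16350779904555 95.50767462842722
```

View pics/w3.png

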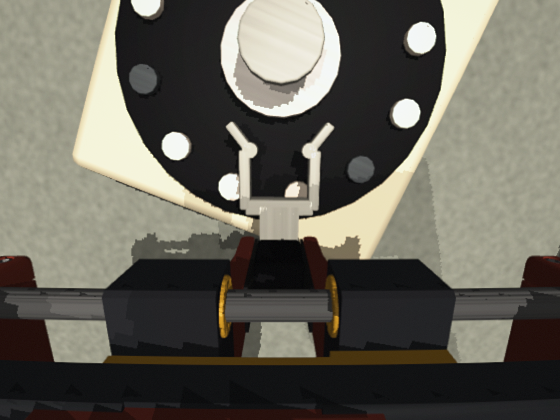

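Wrist view: clip axis and cap now line up (41.2 vs 41.0 mm across), steel top 95 mm, well inside the groove's height; about 62 mm to go.

```bash
python3 -m jog '[[0,[-1.5,0,0],[0,0,0]],[0,[-3,0,0],[0,0,0]],[0,[-3.5,0,0],[0,0,0]],[0,[-3.8,0,0],[0,0,0]],[0,[-3.8,0,0],[0,0,0]]]'; python3 -m jog '[[0,[-0.2,0,0],[0,0,0]],[0,[-0.4,0,0],[0,0,0]],[0,[-0.6,0,0],[0,0,0]],[0,[-0.6,0,0],[0,0,0]]]'
python3 -m jog '[[0,[-0.2,0,0],[0,0,0]],[0,[-0.4,0,0],[0,0,0]],[0,[-0.6,0,0],[0,0,0]],[0,[-0.6,0,0],[0,0,0]]]'
```

```text
t: 6.0
ee_pos: [491.1, 166.8, 96.9]
orientation: [-0.258, 2.091, -2.091]
ft_force: [-0.7, -0.9, -0.7]
width: 24.1
t: 6.4
ee_pos: [496.1, 167.9, 96.3]
orientation: [-0.26, 2.091, -2.092]
ft_force: [-2.3, -1.2, -1.2]
width: 23.7
t: 6.8
ee_pos: [501.7, 169.3, 96.1]
orientation: [-0.261, 2.091, -2.092]
ft_force: [-3.9, -0.9, -1.8]
width: 23.5
```

```bash
python3 -m jog '[[0,[-0.2,0,0],[0,0,0]],[0,[-0.4,0,0],[0,0,0]],[0,[-0.4,0,0],[0,0,0]]]'; python3 -m jog '[[0,[-0.2,0,0],[0,0,0]],[0,[-0.4,0,0],[0,0,0]],[0,[-0.4,0,0],[0,0,0]]]'
python3 -m jog '[[0,[-0.2,0,0],[0,0,0]],[0,[-0.3,0,0],[0,0,0]],[0,[-0.3,0,0],[0,0,0]]]'
python3 - <<'E'
from h import *
from workcell import ctrl
im=ctrl.get_image("wrist"); pickle.dump(im,open("pics/w4.pkl","wb")); cv2.imwrite("pics/w4.png",im["color"][:,:,::-1])
E
```

```text
t: 7.1
ee_pos: [507.3, 170.8, 96.8]
orientation: [-0.257, 2.09, -2.09]
ft_force: [-1.7, -2.1, -2.0]
width: 24.0
t: 7.4
ee_pos: [512.0, 172.0, 97.1]
orientation: [-0.255, 2.09, -2.089]
ft_force: [1.8, -1.9, -0.8]
width: 23.8
t: 7.7
ee_pos: [514.1, 172.6, 96.9]
orientation: [-0.257, 2.091, -2.09]
ft_force: [1.4, -0.4, -0.1]
width: 24.1
```

View pics/w4.png

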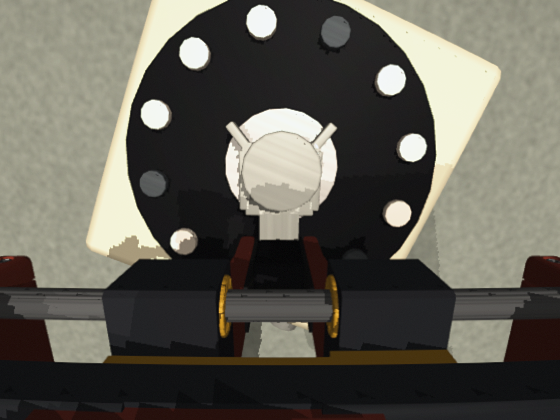

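Wrist view: the tips (232,128) and (332,128) stand out beyond the cap, so the clip is past the snap. Checking the remaining distance.

```bash
cat > chk.py <<'E'
from h import *
from workcell import ctrl
import sys
np.set_printoptions(suppress=True,precision=2)
o=ctrl.get_obs();print(o["t"],o["ee_pos"],o["ft_force"])
im=pickle.load(open(sys.argv[1],"rb"))
e=np.array([.97,.243]);f=np.array([-.243,.97])
X=cloud(im);Z=X[:,:,2]
m=(abs(X[:,:,0]-562)<30)&(abs(X[:,:,1]-183)<30)&(Z>106)&(Z<114)&((im["color"].max(2))>60); c=np.array(cv2.minEnclosingCircle(X[m][:,:2].astype(np.float32))[0]);print("cap",c@e,c@f,np.median(Z[m]))
m=(Z>84)&(Z<102); m[:100]=0;m[145:]=0;m[:,:215]=0;m[:,345:]=0
p=X[m][:,:2];a=p@e;b=p@f;print(m.sum(),a.max()-26,b.min(),b.max(),(b.min()+b.max())/2,np.median(Z[m]))
E
python3 chk.py pics/w4.pkl
```

```text
7.75 [514.02 172.57  96.84] [ 2.1 -1.4 -0.8]
cap 589.6428950805664 41.028566894531224 110.4927854941981
566 588.4816336598413 12.10353859531421 69.94275043989438 41.023144517604294 94.59990346751012
```

```bash
python3 -m jog '[[0,[-0.1,0,0],[0,0,0]],[0,[-0.1,0,0],[0,0,0]],[0,[-0.1,0,0],[0,0,0]]]'; python3 -m jog '[[0,[-0.1,0,0],[0,0,0]],[0,[-0.1,0,0],[0,0,0]],[0,[-0.1,0,0],[0,0,0]]]'
python3 -m jog '[[0,[0,0.15,0],[0,0,0]],[0,[0,0.3,0],[0,0,0]],[0,[0,0.3,0],[0,0,0]],[0,[0,0.3,0],[0,0,0]]]'
```

```text
t: 8.05
ee_pos: [514.5, 172.7, 96.7]
orientation: [-0.258, 2.091, -2.091]
ft_force: [0.6, -0.6, -0.1]
width: 23.8
t: 8.35
ee_pos: [515.3, 172.9, 96.7]
orientation: [-0.258, 2.091, -2.091]
ft_force: [-0.4, 0.2, -0.5]
width: 23.8
t: 8.75
ee_pos: [515.2, 172.8, 93.6]
orientation: [-0.259, 2.091, -2.091]
ft_force: [0.7, -0.3, -1.5]
width: 23.9
```

```bash
python3 -m jog '[[0,[-0.05,0.05,0],[0,0,0]],[0,[-0.05,0.05,0],[0,0,0]]]'; python3 -m jog '[[0,[0,0.05,0],[0,0,0]],[0,[0,0.05,0],[0,0,0]],[0,[0,0.05,0],[0,0,0]]]'
python3 -m jog '[[0,[-0.05,0.03,0],[0,0,0]],[0,[-0.05,0.03,0],[0,0,0]],[0,[-0.05,0.03,0],[0,0,0]]]'
python3 - <<'E'
from h import *
from workcell import ctrl
im=ctrl.get_image("wrist"); pickle.dump(im,open("pics/w5.pkl","wb")); cv2.imwrite("pics/w5.png",im["color"][:,:,::-1])
E
python3 chk.py pics/w5.pkl
```

```text
t: 8.95
ee_pos: [515.9, 173.0, 93.1]
orientation: [-0.258, 2.091, -2.091]
ft_force: [0.3, -0.5, -1.0]
width: 24.1
t: 9.25
ee_pos: [515.8, 173.0, 92.7]
orientation: [-0.258, 2.091, -2.091]
ft_force: [0.4, -0.0, -0.3]
width: 24.1
t: 9.55
ee_pos: [516.0, 173.0, 92.6]
orientation: [-0.259, 2.091, -2.091]
ft_force: [-4.3, -1.0, 5.5]
width: 23.5
9.6 [515.93 172.99  92.55] [-4.44 -1.29  5.85]
cap 589.6766068725585 40.826832458496085 110.51827111418861
558 590.2685020557076 12.88744234052529 69.85197845694847 41.369710398736885 90.36672251258665
```

Contact both forward (−4 N) and down (+6 N): seated. Releasing.

```bash
python3 -m jog '[[0,[0.03,-0.02,0],[0,0,0]],[0.4,[0.03,-0.02,0],[0,0,0]],[0.6,[0.03,-0.02,0],[0,0,0]],[0.6,[0.03,-0.02,0],[0,0,0]],[0.6,[0.03,-0.02,0],[0,0,0]],[0.6,[0.03,-0.02,0],[0,0,0]]]'
python3 -m jog '[[0.6,[0,-2,0],[0,0,0]],[0.6,[0,-5,0],[0,0,0]],[0.6,[0,-9,0],[0,0,0]],[0.6,[4,-13,0],[0,0,0]],[0.6,[7,-15,0],[0,0,0]],[0.6,[7,-15,0],[0,0,0]],[0.6,[7,-15,0],[0,0,0]],[0.6,[7,-15,0],[0,0,0]]]'
python3 - <<'E'
from h import *
from workcell import ctrl
np.set_printoptions(suppress=True,precision=2)
e=np.array([.97,.243]);f=np.array([-.243,.97])
ims=[]
for n in("wrist","scene","top"):
    im=ctrl.get_image(n); pickle.dump(im,open(f"pics/{n}6.pkl","wb")); cv2.imwrite(f"pics/{n}6.png",im["color"][:,:,::-1])
    X=cloud(im);Z=X[:,:,2]; P=X[:,:,:2]; c=np.array([562.,183.]); 
    a=(P-c)@e; b=(P-c)@f
    m=(abs(a+48)<14)&(abs(b)<18)&(Z>110)&(Z<135)
    if m.sum()>5: print(n,"block",m.sum(),cv2.minAreaRect(P[m].astype(np.float32)),np.median(Z[m]), np.linalg.lstsq(np.c_[a[m],b[m],np.ones(m.sum())],Z[m],rcond=None)[0])
    m=(abs(b)<32)&(a>12)&(a<32)&(Z>86)&(Z<100)
    if m.sum()>5: print(n,"tips",m.sum(),a[m].max(),b[m].min(),b[m].max(),np.median(Z[m]))
s=cv2.imread("pics/scene6.png")[210:350,330:480]; cv2.imwrite("pics/s6c.png",cv2.resize(s,None,fx=4,fy=4,interpolation=cv2.INTER_CUBIC))
E
```

```text
t: 10.2
ee_pos: [516.1, 173.0, 92.5]
orientation: [-0.258, 2.091, -2.091]
ft_force: [0.1, 0.4, -0.7]
width: 52.5
t: 11.0
ee_pos: [448.7, 156.1, 242.0]
orientation: [-0.258, 2.091, -2.091]
ft_force: [0.2, -0.1, -0.4]
width: 52.4
wrist block 544 ((516.2034912109375, 172.3904571533203), (17.531848907470703, 23.32732391357422), 14.017087936401367) 124.45051370748882 [  0.01   0.02 124.67]
wrist tips 184 26.844089700406037 -27.775461034012846 28.561415684181167 90.37248800057705
scene block 145 ((516.3318481445312, 170.8958740234375), (19.752197265625, 24.647621154785156), 11.786965370178223) 123.43991990854681 [ -0.39   0.06 104.16]
scene tips 84 27.2168690598187 -29.81352057844114 27.02067922101017 89.93302669012252
top block 72 ((515.4183959960938, 171.47987365722656), (12.317131042480469, 23.857192993164062), 14.013142585754395) 124.11178714619729 [  0.08   0.14 127.69]
top tips 36 21.49046806391448 -28.403161411054988 26.54375655434661 90.57316671440418
```

View pics/wrist6.png

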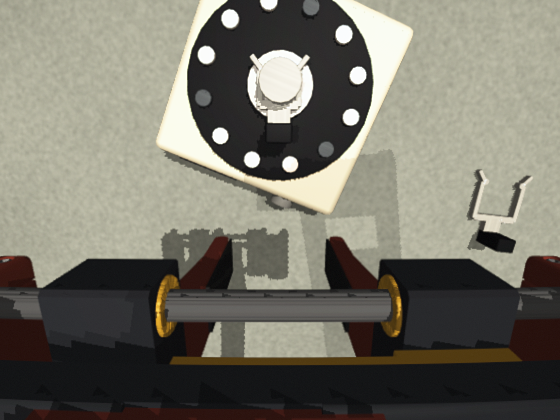

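View pics/s6c.png

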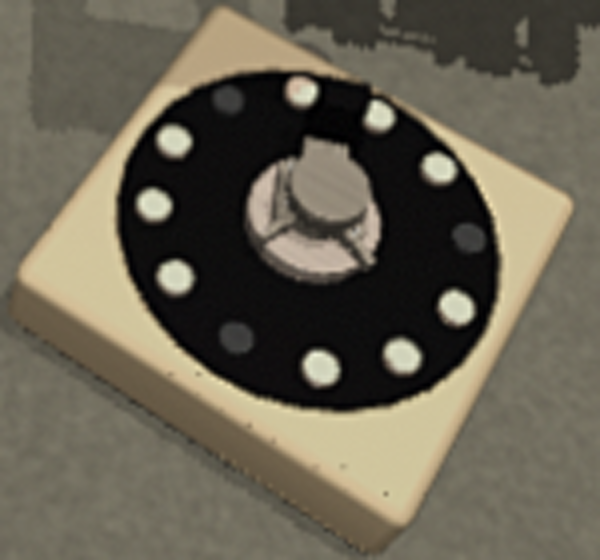

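View pics/top6.png

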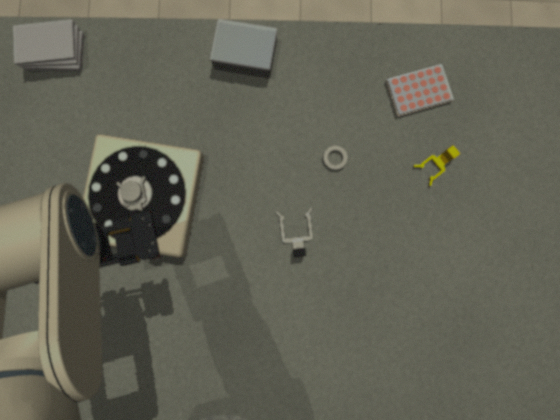

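The clip sits around the spindle. In the wrist view its tips are at (255,60) and (306,60) and its block at (279,131), and it is level. The wide clip (297,235), collar (335,158) and yellow look-alike (440,162) have not moved in the top view.

```bash
python3 -c "
from workcell import ctrl
print(ctrl.get_obs()['t'],ctrl.close_job())"
```

```text
the job is handed in; nothing more can be done
11.15 None
```

The narrow grey clip is in the spindle's groove and released, and I handed the job in at t = 11.15 s. I pressed it in from the robot's side, past the snap to contact (about 4 N forward, 6 N down), then backed the gripper clear.

- **Home:** in the last wrist view, the block centre is 47.1 mm from the spindle axis (nominal 48 mm, with 1 mm of play). The tips are 26.8 mm beyond the axis (nominal 26 mm).
- **Level:** the steel top is at 90.4 mm, 10 mm above the shoulder at about 80.4 mm, and the block top shows a slope of 0.02 or less.
- **Left alone:** the wide clip, collar and yellow look-alike show no movement in the top view.
- **Disagreements:** the top and scene cameras differed by about 4 mm in x, so I used the wrist camera for the fit. Their fits to the small visible patch of the block's top were too coarse to judge tilt. The top view showed the tips only 21.5 mm beyond the axis, where the wrist and scene views gave about 27 mm.

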